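Clamp a whetstone in its holder with the over-centre toggle clamp

ROBOT

A 6-joint arm with a two-finger parallel gripper is mounted at the origin on a cart in front of the work surface, level with it; the furniture and walls round the work are solid. World frame = base frame: x ahead of the robot, y to its left, z up, the work surface at z = 0. Lengths are in m, angles in rad, forces in N, time in s.
With the tool pointing down it reaches from about 0.25 to 0.775 m from the base axis. Payload 4 kg.
Tool frame: the origin (TCP) lies at the very end of the fingers, on their centre line; the grasp point (between the pads) lies 19 mm behind it (tcp_to_grasp is the distance from the TCP to the grasp point, in m); z points along the fingers, y is the line along which they close (so a half turn about z gives the same grasp; the last joint's range is limited). The gripper opens to 94 mm and grips with 3 to 60 N. Pads are 16 mm wide; open, the fingers measure 119 mm over their backs; the gripper's body (75 mm by 177 mm) begins 78 mm behind the grasp point.
Start: joints at [-1.436, 0.087, 1.371, -0, 1.684, -0.103], TCP at [0.13, -0.535, 0.206] pointing down, gripper open.
Joint ranges: [-3.1, 3.1], [-0.76, 2.03], [0.27, 2.55], [-1.08, 4.22], [0.17, 2.65], [-2.57, 2.57]. Speed limits (rad/s): [2.79, 2.79, 3.14, 3.14, 3.14, 3.14].

INTERFACE

Orientations are given as [roll, pitch, yaw] about the fixed x, y, z axes, in that order (R = Rz(yaw) Ry(pitch) Rx(roll)).
In Python, from bench import * gives the robot as it stands.
- The arm moves only by the tool creep_tool, called after "Emit:" as name(argument=value, ...), one argument or row to a line, values as JSON. Schema: {"type":"object","properties":{"increments":{"type":"array","items":{"type":"object","properties":{"aperture":{"type":"number"},"dx":{"type":"number"},"dy":{"type":"number"},"dz":{"type":"number"},"rz":{"type":"number"}},"additionalProperties":false,"required":["aperture"]},"minItems":1,"maxItems":20},"only":{"type":"string"},"quiet":{"type":"boolean"},"lines":{"type":"string"}},"required":["increments"],"additionalProperties":false}. increments is a list of rows, 1 to 20 of them, each an object with the fields aperture (the finger opening in m), dx, dy, dz (the shift in m), rz (a turn about the tool's z in rad); a field left out counts as zero (the opening has to be given); each row shifts and turns the commanded pose from where the row before left it, along the tool's axes as they then stand; what a row does not reach is not made up. A row lasts 1/12 s, in which the tool goes at most 0.0417 m and 0.125 rad, less where a joint would pass 70% of its speed; a pose out of reach is approached as far as the arm can. The fingers move at their own pace and stop on an object; the grip force is fixed at half the most. Time passes only in rows, so rows that do not move let the fingers close. The tool returns the time, the measured TCP pose, the force, the opening and the grip force at its end. only (a regular expression) keeps the lines of the reply that match it, lines (a string "A,B") keeps lines A to B, and quiet returns only ok. Input that does not fit is refused with a message, and nothing moves.
- get_obs(): the state, without advancing time (a new reading comes with each control period).
- snapshot(name): name is "side" or "top"; returns a dict with "color" (400x640x3 uint8, blue, green, red), "fx", "fy", "cx", "cy" (pixels), "extrinsics" (4x4, takes a point from world to camera coordinates). Camera axes: x right, y down, z forward; pixel columns grow to the right and rows downward; lengths in m; the calibration is good to about 2 mm. A picture is of the moment at which its call begins. There is no depth.
- close_job(): hands the job in; it is judged then, once.
The state is a dict: "time": time; "joint_positions": joint angles; "qvel": joint speeds; "joint_torque": joint torques, N m; "tool_pos": TCP position; "ee_rot": TCP orientation; "wrist_force": force on the tool from outside, world axes, zero at the start; "wrist_torque": the same for the moment, N m; "width": finger opening in m; "finger_force": force on a finger pad.
Only numpy, scipy, OpenCV 4.12 (cv2) and the standard library are available. Lean on these libraries where they do the work, as an engineer would, in place of code of your own. Each camera call takes 0.05 s, during which the arm holds its last target. There are 200 camera calls.

TASK

Get the sharpening place ready: set the whetstone gently down flat on the rubber mat of its wooden holder, between the four cheeks and in front of the toggle clamp's nose, and let go of it. Then push the clamp's upright handle back and down with measured force until it snaps past its over-centre point on to its stop, and take your hand away, so that the clamp by itself holds the stone tight against the end stop. Do not force the handle once it is home, and leave the knife, cup and spice jar where they are.

Things in the scene. Friction and masses are not known exactly. Their poses are not given: they have to be found in the camera images.
- holder: Sharpening-stone holder, fixed: pale wooden board 312 x 92 x 20 mm, steel push-type toggle clamp at one end, wooden end stop at the other. Origin under the board at worktop height; +x along the board from clamp to end stop, z up. In its frame (mm) the clamp's steel bracket fills x -152..-66, y +/-28, up to z 56; the spindle axis runs along x at y 0, z 36
- seat (a point): Point on the mat's top for the centre of the stone's underside, on the holder's middle line: (45, 0, 22) mm in the holder. The stone may come down up to 3 mm either way along x from here. Axes as the holder's. Four rounded wooden cheeks, tops 11.5 mm above the mat, leave 1.5 mm play on each side of the stone; within 40 mm of this point along x the sides are open for fingers
- stop_face (a point): Middle of the end stop's inner face, 9 mm above the mat, at (134, 0, 31) mm in the holder; the stop is 74 mm wide and 18 mm high above the mat. The clamp pushes the stone home against it, the stone's centre then at x = 49 mm in the holder
- whetstone: Loose two-layer whetstone, 170 x 56 x 28 mm (x, y, z), about 0.55 kg, dark grey below and cream above, lying flat on the worktop left of the holder. Origin: centre of its underside; x along its length. Either end may point to the end stop; the dark side stays down
- bed_mat: Black rubber mat 150 x 50 x 2 mm fixed on the holder's board, on which the stone rests, its top 22 mm above the worktop; its frame coincides with the holder's. Letting the stone fall on it from more than about 5 mm, or pressing the stone on it with more than 100 N, is rough
- nose: Round rubber nose, 17 mm wide, 8 mm thick, on the clamp's screw spindle; origin at the middle of its back face, +x towards the end stop. Clamp open, its front stands at x = -53 to -44 mm in the holder. Closing pushes it to the stone, slides the stone home and squeezes the rubber 3.4 to 5 mm at 20 N per mm
- clamp_handle: Clamp handle, origin on the lever's pivot; round black grip 13 mm thick, 40 to 95 mm from the pivot. Starts roughly upright (5 degrees towards the stone to 40 away from it), already turned 0 to 20 of its 82 degrees, in a serrated fork set up to 12 degrees high or low: so it stops rigidly anywhere within 12 degrees of level, and only feel tells where. More than 20 N on it is forcing
- pivot (a point): The lever's pivot, at (-132, 0, 44) mm in the holder; it turns about the holder's y axis, handle back and down, away from the stone. Push at 65 mm radius: 1 N, then a peak of 4 to 10 N some 17 degrees before the stop, falling to none at the over-centre point 2 degrees before it. Short of that point the handle springs back up; past it, it snaps down and stays
- handle_end (a point): Free end of the black grip, on its axis, 95 mm from the pivot; with the pivot it gives the handle's direction
- knife: Loose kitchen knife, 290 mm long, black handle, lying on the chopping board behind the holder; a bystander
- cup: Loose cream espresso cup, 64 mm wide, on the right near the robot; a bystander
- jar_a: Loose spice jar with black cap, 41 mm wide, 105 mm tall, behind the holder; a bystander

How it is judged:
On the way, in this order (a step that is already met when the one before it is completed fails the run):
1. the whetstone lies flat on the mat between the cheeks, in front of the nose, and is let go (y of whetstone in the frame of holder between -0.003 and 0.003 m and z of whetstone in the frame of holder between 0.0205 and 0.024 m and angle between the x axis of whetstone and the x axis of holder, either way round below 0.04 rad and angle between whetstone's own z axis and vertical below 0.03 rad and x of whetstone in the frame of holder between 0.036 and 0.0515 m and contact force between the fingers and whetstone below 0.1 N), for 0.2 s.
2. the clamp holds over centre: the nose presses on the stone with nothing touching the handle (contact force between nose and whetstone above 25 N and contact force between clamp_handle and anything else below 0.1 N), for 0.2 s.
At the end, for the whole second after the job is handed in: the stone lies flat on the mat, within 3 mm of the holder's middle line and 0.04 rad of its direction, home against the end stop (within 2.5 mm); the clamp has locked over centre: its nose presses the stone with over 25 N though nothing touches the handle (all of step 2 and y of whetstone in the frame of holder between -0.003 and 0.003 m and z of whetstone in the frame of holder between 0.0205 and 0.024 m and angle between the x axis of whetstone and the x axis of holder, either way round below 0.04 rad and angle between whetstone's own z axis and vertical below 0.03 rad and x of whetstone in the frame of holder between 0.0465 and 0.051 m and linear speed of whetstone below 0.01 m/s).
It fails at once if the handle is forced: more than 20 N on it (contact force between clamp_handle and anything else above 20 N).
It fails at once if the stone is dropped or rammed on to the mat: more than 100 N (contact force between whetstone and bed_mat above 100 N).
It fails at once if a bystander is moved by more than 20 mm (distance of any of knife, cup, jar_a from where it was at the start of the episode above 0.02 m).
It also fails if it takes over 72 s, if anything falls off the work surface, if the arm or the gripper's body presses on something with over 40 N, if the wrist force passes 120 N, or if a joint passes its speed limit or range.

## Working session

There is one attempt and no reset: what is moved stays moved. The work goes in short steps, Python scripts to look and compute and a tool call to move; the robot and the scene stay as the last step left them, time stands still between calls to the robot, and variables do not carry over. Pictures are saved under pics/ and viewed, at most 10 in all, crops included, and the job is handed in when it is done.

```bash
mkdir -p pics; ls; python3 - <<'E'
from bench import *
import cv2,numpy as np
o=get_obs(); print(o['time'],o['tool_pos'],o['ee_rot'],o['width'],o['wrist_force'])
for n in('side','top'):
    s=snapshot(n); cv2.imwrite(f'pics/{n}0.png',s['color']); np.save(f'{n}E.npy',s['extrinsics'])
    print(n,s['fx'],s['fy'],s['cx'],s['cy']); print(np.round(s['extrinsics'],4).tolist())
E
```

```text
pics
0.0 [ 0.12946475 -0.53397378  0.20433246] [-3.13942376e+00 -1.80789993e-04  2.37834994e-01] 0.09383169365573285 [0.44566155 0.41223095 0.59475575]
side 420.06881728616446 420.06881728616446 313.28029007837824 190.2539231303579
[[-0.9938, 0.1111, 0.0047, 0.5193], [0.06, 0.5708, -0.8189, 0.1049], [-0.0936, -0.8135, -0.5739, 1.5481], [0.0, 0.0, 0.0, 1.0]]
top 422.63392740559476 422.63392740559476 318.92600406539145 198.24391727812937
[[0.0095, -1.0, -0.0022, -0.0938], [-0.9769, -0.0088, -0.2133, 0.5329], [0.2133, 0.0042, -0.977, 1.4545], [0.0, 0.0, 0.0, 1.0]]
```

View pics/side0.png

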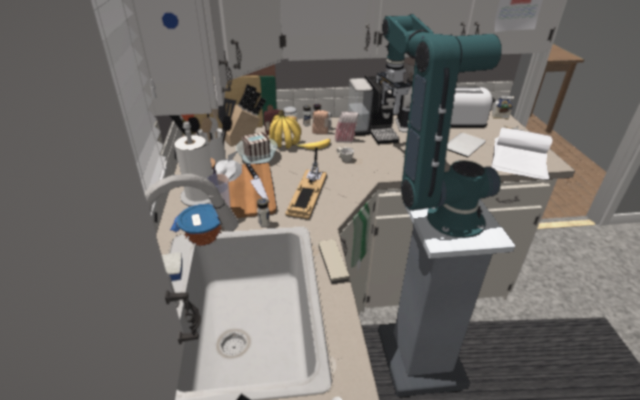

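View pics/top0.png

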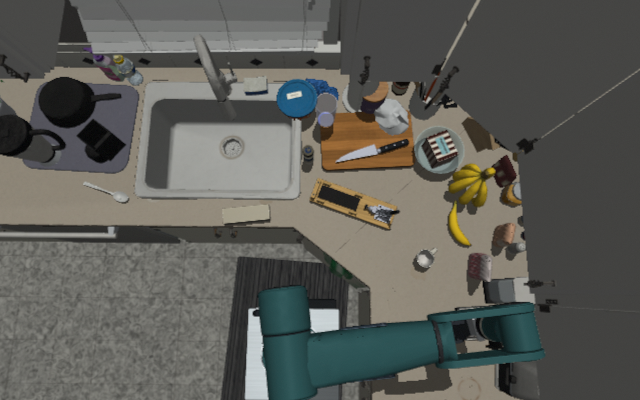

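The side view shows the stone near (334,260), the holder near (308,193) and the handle upright at about (315,160). In the top view the stone is at (246,214), the holder's mat at (340,198) and the clamp at (380,212). Next I'll enlarge crops.

```bash
cat > h.py <<'E'
import numpy as np,cv2
K={'side':(420.0688,313.2803,190.2539),'top':(422.6339,318.9260,198.2439)}
E={n:np.load(n+'E.npy') for n in K}
def ray(n,p):
    f,cx,cy=K[n]; R=E[n][:3,:3]; t=E[n][:3,3]
    d=R.T@np.array([(p[0]-cx)/f,(p[1]-cy)/f,1]); return -R.T@t,d
def plane(n,p,z):
    c,d=ray(n,p); return c+d*(z-c[2])/d[2]
def tri(ps,pt):
    c1,d1=ray('side',ps); c2,d2=ray('top',pt)
    s=np.linalg.lstsq(np.c_[d1,-d2],c2-c1,rcond=None)[0]
    a,b=c1+s[0]*d1,c2+s[1]*d2; return (a+b)/2,np.linalg.norm(a-b)
def proj(n,P):
    f,cx,cy=K[n]; q=E[n][:3,:3]@np.array(P)+E[n][:3,3]; return np.array([cx+f*q[0]/q[2],cy+f*q[1]/q[2]])
E
python3 - <<'E'
import cv2,numpy as np
t=cv2.imread('pics/top0.png'); s=cv2.imread('pics/side0.png')
a=cv2.resize(t[170:240,210:410],None,fx=4,fy=4,interpolation=cv2.INTER_CUBIC)
b=cv2.resize(s[140:290,270:360],None,fx=4,fy=4,interpolation=cv2.INTER_CUBIC)
c=np.zeros((600,800,3),np.uint8); c[:280]=a
cv2.imwrite('pics/ca.png',a); 
b1=cv2.resize(s[140:220,280:340],None,fx=5,fy=5,interpolation=cv2.INTER_CUBIC) #300x400
b2=cv2.resize(s[230:290,310:360],None,fx=5,fy=5,interpolation=cv2.INTER_CUBIC) #250x300
c[285:585,0:250]=b2
b3=cv2.resize(s[142:220,284:334],None,fx=4,fy=4,interpolation=cv2.INTER_CUBIC)
c[285:597,300:500]=b3
b4=cv2.resize(t[195:235,355:405],None,fx=6,fy=6,interpolation=cv2.INTER_CUBIC)
c[285:525,500:800]=b4
cv2.imwrite('pics/c.png',c)
E
```

```text
(no output)
```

View pics/c.png

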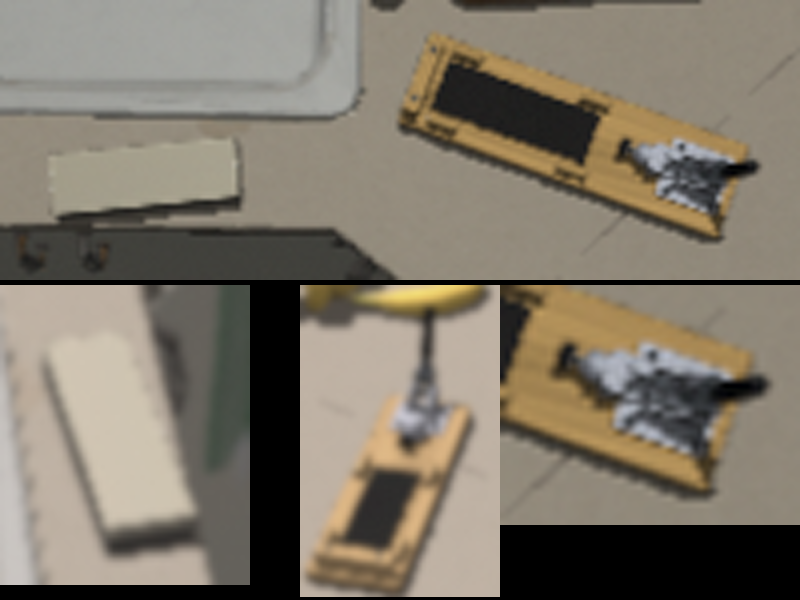

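The top crop shows the cream stone, the black mat on the pale board, the clamp at the right end, and the handle end near top pixel (400,211). In the side view the handle end is near (316,149). The holder's +x points up-left in the top view. Now masks.

```bash
cat > m.py <<'E'
from h import *
U=8
def up(n,x0,x1,y0,y1,f):
    im=cv2.imread(f)[y0:y1,x0:x1]
    return cv2.resize(im,None,fx=U,fy=U,interpolation=cv2.INTER_CUBIC)
def rect(mask,x0,y0,name,pick=None):
    cs,_=cv2.findContours(mask.astype(np.uint8),cv2.RETR_EXTERNAL,cv2.CHAIN_APPROX_NONE)
    if pick is None: c=max(cs,key=cv2.contourArea)
    else: c=max([q for q in cs if cv2.pointPolygonTest(q,((pick[0]-x0)*U,(pick[1]-y0)*U),False)>=0],key=cv2.contourArea)
    f=lambda p:(np.asarray(p,float)+.5)/U-.5+[x0,y0]
    M=cv2.moments(c); cen=f((M['m10']/M['m00'],M['m01']/M['m00']))
    ap=cv2.approxPolyDP(cv2.convexHull(c),6,True)[:,0]
    print(name,'cen',cen.round(2),'quad',f(ap).round(2).tolist()); return cen,f(c[:,0]),f(ap)
E
python3 - <<'E'
from m import *
print('cams',[(-E[n][:3,:3].T@E[n][:3,3]).round(3) for n in E])
W={('top','stone'):(215,280,195,235),('top','hold'):(305,405,175,235),('side','stone'):(312,356,235,290),('side','hold'):(283,333,165,222)}
for (n,w),(x0,x1,y0,y1) in W.items():
    im=up(n,x0,x1,y0,y1,f'pics/{n}0.png').astype(int); hsv=cv2.cvtColor(im.clip(0,255).astype(np.uint8),cv2.COLOR_BGR2HSV)
    v=hsv[...,2];s=hsv[...,1]
    c={('top','stone'):(246,213),('top','hold'):(340,198),('side','stone'):(333,258),('side','hold'):(304,199)}[n,w]
    at=lambda p:im[int((p[1]-y0)*U),int((p[0]-x0)*U)]
    print(n,w,'centre colour',at(c), 'corner', at((x0+2,y0+2)))
    if w=='hold':
        rect(v<75 if n=='top' else v<90,x0,y0,n+' mat',c)
        rect((s>95),x0,y0,n+' wood')
        print('wood col',at((360,214)) if n=='top' else at((297,199)))
    cv2.imwrite(f'pics/_{n}{w}.png',np.vstack([im.astype(np.uint8),cv2.cvtColor(s,cv2.COLOR_GRAY2BGR)]))
for n,pts in {'top':[(246,213),(246,203),(246,219.5),(225,213),(240,233)],'side':[(333,258),(325,258),(345,258),(335,282)]}.items():
    im=cv2.imread(f'pics/{n}0.png'); print(n,[im[int(p[1]),int(p[0])].tolist() for p in pts])
im=cv2.imread('pics/top0.png'); print(im[200:226,246].tolist())
im=cv2.imread('pics/side0.png'); print(im[258,312:356].tolist())
E
```

```text
cams [array([0.655, 1.142, 0.972]), array([ 0.211, -0.095,  1.534])]
top stone centre colour [141 159 165] corner [132 135 136]
top hold centre colour [30 31 30] corner [124 138 148]
top mat cen [338.7 197.4] quad [[321.69, 185.69], [325.44, 183.81], [359.44, 196.19], [359.31, 199.31], [355.19, 210.56], [317.94, 196.81]]
top wood cen [347.27 201.48] quad [[317.44, 178.19], [395.81, 205.69], [396.31, 207.81], [389.06, 228.81], [310.19, 200.81], [309.56, 199.06]]
wood col [ 86 138 169]
side stone centre colour [178 196 206] corner [164 178 191]
side hold centre colour [44 44 46] corner [164 177 191]
side mat cen [303.77 197.46] quad [[312.56, 189.44], [305.31, 206.69], [302.94, 207.19], [294.69, 205.31], [302.31, 188.19]]
side wood cen [305.2  197.62] quad [[324.56, 173.06], [324.69, 177.06], [308.31, 216.56], [306.44, 217.56], [286.69, 213.81], [286.44, 212.31], [303.69, 176.31]]
wood col [ 92 123 147]
top [[140, 158, 165], [125, 139, 148], [140, 158, 164], [137, 156, 162], [60, 65, 65]]
side [[178, 196, 206], [168, 185, 196], [105, 113, 120], [49, 52, 55]]
[[125, 140, 148], [126, 141
[... 427 characters left out ...]
 153, 161], [150, 162, 173], [160, 173, 186], [163, 176, 189], [163, 177, 190], [162, 176, 189], [162, 176, 189], [159, 172, 185], [145, 158, 169], [121, 131, 140], [118, 129, 136], [145, 159, 168], [168, 185, 196], [177, 195, 206], [178, 196, 207], [178, 196, 208], [178, 196, 207], [178, 196, 207], [178, 196, 207], [177, 196, 206], [178, 196, 206], [178, 196, 206], [178, 196, 206], [178, 196, 206], [177, 196, 206], [177, 196, 206], [177, 197, 207], [177, 195, 206], [175, 192, 203], [168, 183, 194], [153, 165, 177], [130, 141, 151], [105, 113, 120], [94, 100, 103], [91, 98, 101], [91, 98, 101], [91, 97, 100], [86, 94, 95], [78, 87, 83], [69, 79, 71], [68, 78, 69], [69, 78, 70], [72, 80, 73]]
```

```bash
cat > est.py <<'E'
from m import *
def dirang(n,cen,ct,z):  # long axis angle via minAreaRect of contour on plane z
    P=np.array([plane(n,p,z)[:2] for p in ct]); 
    (c,wh,a)=cv2.minAreaRect((P*1000).astype(np.float32)); a=np.deg2rad(a)
    if wh[0]<wh[1]: a+=np.pi/2; wh=wh[::-1]
    # area moments
    M=cv2.moments(((P-P.mean(0))*1000).astype(np.float32)); pa=.5*np.arctan2(2*M['mu11'],M['mu20']-M['mu02'])
    g=np.array([M['m10'],M['m01']])/M['m00']+P.mean(0)*1000
    print('  rect c',np.round(c,1),'wh',np.round(wh,1),'ang',round(np.rad2deg(a)%180,2),'| moments c',g.round(1),'ang',round(np.rad2deg(pa)%180,2))
def run(n,f,w,x0,x1,y0,y1,z,thr,pick,ch):
    im=up(n,x0,x1,y0,y1,f); hsv=cv2.cvtColor(im,cv2.COLOR_BGR2HSV)
    m={'g':im[...,1]>thr,'v':hsv[...,2]<thr,'s':hsv[...,1]>thr}[ch]
    c,ct,q=rect(m,x0,y0,n+' '+w,pick); dirang(n,c,ct,z); return c
E
python3 - <<'E'
from est import *
a=run('top','pics/top0.png','stone',215,280,195,235,.028,150,(246,213),'g')
b=run('side','pics/side0.png','stone',312,356,235,290,.028,186,(333,258),'g')
print('stone top',tri(b,a))
for t in(85,100):
  a=run('top','pics/top0.png','mat',305,405,175,235,.022,t,(340,198),'v')
  b=run('side','pics/side0.png','mat',283,333,165,222,.022,t,(304,199),'v')
  print('mat',tri(b,a))
run('top','pics/top0.png','wood',305,405,175,235,.02,95,(320,190),'s')
print('wood ends', plane('top',(309.8,199.8),0.04), plane('top',(317.4,178.2),.04),plane('top',(396.1,206.7),.02),plane('top',(389.06,228.81),.02))
print('handle end',tri((316,149),(401,210.5)))
E
```

```text
top stone cen [245.37 213.22] quad [[268.56, 209.94], [268.19, 217.69], [263.69, 218.94], [223.94, 222.06], [221.69, 216.81], [221.69, 208.94], [230.19, 207.19], [266.81, 204.19]]
  rect c [482.4 177.9] wh [170.6  55.6] ang 96.29 | moments c [482.3 177. ] ang 96.0
side stone cen [332.95 257.86] quad [[320.44, 241.19], [331.31, 238.94], [335.19, 241.31], [341.69, 257.81], [346.44, 273.94], [331.31, 276.56], [320.19, 244.44]]
  rect c [480.  177.7] wh [167.7  53.3] ang 95.69 | moments c [480.5 178. ] ang 95.56
stone top (array([0.48110599, 0.17837042, 0.02393347]), np.float64(0.0037884669309723087))
top mat cen [338.65 197.28] quad [[323.06, 183.56], [360.81, 196.56], [355.31, 210.56], [317.69, 196.81], [318.31, 193.19]]
  rect c [ 547.7 -162.7] wh [152.3  58.8] ang 69.84 | moments c [ 545.9 -160.7] ang 70.33
side mat cen [303.78 197.46] quad [[312.44, 189.56], [304.94, 206.81], [294.94, 205.31], [302.44, 188.31]]
  rect c [ 541.3 -162.2] wh [122.7  44. ] ang 69.49 | moments c [ 540.8 -162.7] ang 70.07
mat (array([ 0.54348487, -0.16041996,  0.02283936]), np.float64(0.004120844768220256
[... 323 characters left out ...]
[294.19, 205.44], [301.81, 188.19]]
  rect c [ 541.8 -162.6] wh [127.   47.5] ang 69.16 | moments c [ 540.7 -162.9] ang 70.06
mat (array([ 0.54359084, -0.16030902,  0.02301328]), np.float64(0.00426533829331851))
top wood cen [347.27 201.48] quad [[317.44, 178.19], [395.81, 205.69], [396.31, 207.81], [389.06, 228.81], [310.19, 200.81], [309.56, 199.06]]
  rect c [ 524.7 -212.4] wh [310.2  93.1] ang 69.99 | moments c [ 531.6 -191.5] ang 69.28
wood ends [ 0.53146117 -0.05585327  0.04      ] [ 0.61250099 -0.08250587  0.04      ] [ 0.51284497 -0.37072269  0.02      ] [ 0.43125757 -0.34293287  0.02      ]
handle end (array([ 0.47558633, -0.36807629,  0.11622412]), np.float64(0.010203289185586446))
```

```bash
cat > prof.py <<'E'
from est import *
a=np.deg2rad(70.1); ex=np.array([np.cos(a),np.sin(a)]); ey=np.array([-ex[1],ex[0]])
from scipy.ndimage import map_coordinates
def prof(n,im,O,s0,s1,dirn,xs,z,ch=1):
    # mean profile along dirn over offsets xs in other axis; O world xy of seat guess
    g=cv2.cvtColor(im,cv2.COLOR_BGR2GRAY).astype(float) if ch=='g' else cv2.cvtColor(im,cv2.COLOR_BGR2HSV)[...,1].astype(float)
    t=np.arange(s0,s1,.001); oth=ex if dirn is ey else ey; out=[]
    for x in xs:
        p=np.array([proj(n,[*(O+x*oth+u*dirn),z]) for u in t]); out.append(map_coordinates(g,[p[:,1],p[:,0]],order=1))
    return t,np.mean(out,0)
if __name__=='__main__':
    O=np.array([.5415,-.1660])
    for n in('top','side'):
        im=cv2.imread(f'pics/{n}0.png')
        for ch in('g','s'):
            t,p=prof(n,im,O,-.06,.06,ey,np.arange(-.03,.031,.005),.022,ch); print(n,ch,'across',p[::2].astype(int).tolist())
        t,p=prof(n,im,O,-.1,.125,ex,np.arange(-.015,.016,.005),.022,'g'); print(n,'along',p[::3].astype(int).tolist())
E
python3 prof.py
```

```text
top g across [138, 138, 138, 138, 137, 135, 134, 134, 138, 142, 144, 146, 147, 146, 142, 133, 115, 81, 47, 32, 30, 30, 30, 30, 30, 30, 30, 30, 30, 30, 30, 30, 30, 30, 30, 30, 30, 30, 30, 31, 37, 55, 82, 111, 131, 135, 137, 141, 146, 147, 140, 122, 94, 67, 59, 69, 88, 114, 133, 139]
top s across [38, 38, 39, 39, 39, 45, 59, 84, 110, 123, 126, 126, 126, 126, 126, 125, 120, 94, 49, 18, 12, 13, 14, 12, 10, 11, 12, 12, 11, 11, 12, 12, 12, 13, 13, 13, 13, 12, 10, 15, 41, 84, 115, 124, 126, 126, 126, 126, 126, 126, 126, 125, 118, 96, 64, 44, 39, 39, 39, 39]
top along [81, 68, 88, 116, 132, 135, 135, 135, 135, 132, 113, 71, 34, 31, 31, 30, 30, 30, 30, 30, 30, 30, 30, 30, 29, 30, 29, 29, 30, 30, 30, 30, 30, 30, 30, 30, 30, 30, 30, 30, 30, 31, 31, 30, 30, 30, 31, 31, 31, 31, 31, 31, 31, 31, 30, 30, 30, 30, 31, 34, 63, 105, 115, 105, 119, 139, 142, 141, 137, 132, 136, 140, 141, 141, 140]
side g across [179, 179, 179, 179, 179, 179, 179, 179, 180, 181, 183, 185, 186, 185, 183, 177, 167, 152, 132, 109, 86, 67, 54, 47, 45, 44, 44, 44, 44, 44, 44, 44, 44, 44, 45, 45, 45, 45, 46, 50, 58, 72, 90, 112, 133, 151, 165, 174, 180, 183, 182, 177, 166, 149, 130, 113, 102, 103, 114, 131]
side s across [36, 36, 36, 37, 38, 40, 45, 53, 63, 75, 85, 93, 98, 100, 101, 101, 100, 99, 96, 90, 79, 61, 40, 24, 16, 14, 13, 12, 12, 11, 10, 10, 10, 9, 9, 10, 10, 12, 17, 30, 50, 70, 85, 94, 99, 101, 101, 101, 101, 101, 101, 101, 100, 99, 95, 86, 70, 54, 43, 38]
side along [130, 139, 148, 156, 163, 169, 172, 172, 170, 163, 153, 138, 121, 101, 82, 67, 56, 50, 47, 46, 46, 46, 45, 46, 46, 46, 45, 45, 45, 45, 45, 45, 45, 45, 45, 45, 45, 45, 45, 45, 45, 45, 46, 46, 46, 46, 46, 46, 47, 47, 47, 48, 50, 57, 69, 86, 109, 131, 151, 164, 167, 162, 149, 132, 115, 102, 96, 95, 100, 107, 113, 116, 113, 105, 98]
```

```bash
cat > go.py <<'E'
# usage: go.py x y z yaw_deg -> remaining move in tool axes
import sys,numpy as np
from bench import *
from scipy.spatial.transform import Rotation as R
t=list(map(float,sys.argv[1:])); o=get_obs(); r=R.from_euler('xyz',o['ee_rot'])
print('t %.2f'%o['time'],'pos',np.round(o['tool_pos'],4),'yaw %.2f'%np.rad2deg(o['ee_rot'][2]),'w %.4f'%o['width'],'F',np.round(o['wrist_force'],1))
print('d tool',np.round(r.inv().apply(np.array(t[:3])-o['tool_pos']),4),'turn',round(-((np.deg2rad(t[3])-o['ee_rot'][2]+np.pi)%(2*np.pi)-np.pi),4))
E
```

Emit:
creep_tool(
  increments=[
    {"aperture": 0.094,"dx": 0.025,"dy": -0.03},
    {"aperture": 0.094,"dx": 0.025,"dy": -0.03},
    {"aperture": 0.094,"dx": 0.025,"dy": -0.03},
    {"aperture": 0.094,"dx": 0.025,"dy": -0.03},
    {"aperture": 0.094,"dx": 0.025,"dy": -0.03},
    {"aperture": 0.094,"dx": 0.025,"dy": -0.03},
    {"aperture": 0.094,"dx": 0.025,"dy": -0.03},
    {"aperture": 0.094,"dx": 0.025,"dy": -0.03},
    {"aperture": 0.094,"dx": 0.025,"dy": -0.03},
    {"aperture": 0.094,"dx": 0.025,"dy": -0.03},
    {"aperture": 0.094,"dx": 0.025,"dy": -0.03},
    {"aperture": 0.094,"dx": 0.025,"dy": -0.03},
    {"aperture": 0.094,"dx": 0.025,"dy": -0.03},
    {"aperture": 0.094,"dx": 0.025,"dy": -0.03},
    {"aperture": 0.094,"dx": 0.025,"dy": -0.03},
    {"aperture": 0.094,"dx": 0.025,"dy": -0.03},
    {"aperture": 0.094,"dx": 0.025,"dy": -0.03},
    {"aperture": 0.094,"dx": 0.025,"dy": -0.03},
    {"aperture": 0.094,"dx": 0.025,"dy": -0.03},
    {"aperture": 0.094,"dx": 0.025,"dy": -0.03},
  ],
)

```text
time: 1.77
tool_pos: [0.4743, 0.1684, 0.2049]
ee_rot: [3.141, 0.001, 0.238]
wrist_force: [0.5, -0.7, 0.1]
width: 0.0942
finger_force: 0.0
```

Emit:
creep_tool(
  increments=[
    {"aperture": 0.094,"rz": -0.12},
    {"aperture": 0.094,"rz": -0.12},
    {"aperture": 0.094,"rz": -0.12},
    {"aperture": 0.094,"rz": -0.12},
    {"aperture": 0.094,"rz": -0.12},
    {"aperture": 0.094,"rz": -0.12},
    {"aperture": 0.094,"rz": -0.12},
    {"aperture": 0.094,"rz": -0.12},
    {"aperture": 0.094,"rz": -0.12},
    {"aperture": 0.094,"rz": -0.12},
    {"aperture": 0.094,"rz": -0.12},
    {"aperture": 0.094,"rz": -0.116},
    {"aperture": 0.094},
    {"aperture": 0.094},
  ],
)

```text
time: 2.93
tool_pos: [0.4739, 0.1663, 0.2049]
ee_rot: [-3.141, 0.0, 1.671]
wrist_force: [-0.4, -0.1, 0.1]
width: 0.0938
finger_force: 0.0
```

```bash
python3 go.py .4814 .1775 .1 95.9
```

```text
t 2.93 pos [0.4739 0.1663 0.2049] yaw 95.73 w 0.0938 F [-0.4 -0.1  0.1]
d tool [0.0104 0.0087 0.1049] turn -0.003
```

Emit:
creep_tool(
  increments=[
    {"aperture": 0.094,"dx": 0.005,"dy": 0.004,"dz": 0.03},
    {"aperture": 0.094,"dx": 0.0055,"dy": 0.0045,"dz": 0.03,"rz": -0.003},
    {"aperture": 0.094,"dz": 0.03},
    {"aperture": 0.094,"dz": 0.03},
    {"aperture": 0.094},
    {"aperture": 0.094},
    {"aperture": 0.094},
  ],
)

```text
time: 3.52
tool_pos: [0.4826, 0.1779, 0.0872]
ee_rot: [3.139, -0.0, 1.676]
wrist_force: [-0.2, 0.1, 0.9]
width: 0.0939
finger_force: 0.0
```

```bash
python3 go.py .4814 .1775 .005 95.9; python3 - <<'E'
from bench import *
import cv2
for n in('side','top'): cv2.imwrite(f'pics/{n}1.png',snapshot(n)['color'])
import numpy as np
s=cv2.resize(cv2.imread('pics/side1.png')[180:290,290:390],None,fx=4,fy=4,interpolation=cv2.INTER_CUBIC)
t=cv2.resize(cv2.imread('pics/top1.png')[170:270,190:290],None,fx=4,fy=4,interpolation=cv2.INTER_CUBIC)
c=np.zeros((440,800,3),np.uint8); c[:,:400]=s; c[:400,400:]=t; cv2.imwrite('pics/c1.png',c)
E
```

```text
t 3.52 pos [0.4826 0.1779 0.0872] yaw 96.01 w 0.0939 F [-0.2  0.1  0.9]
d tool [-0.0003 -0.0014  0.0822] turn 0.0019
```

View pics/c1.png

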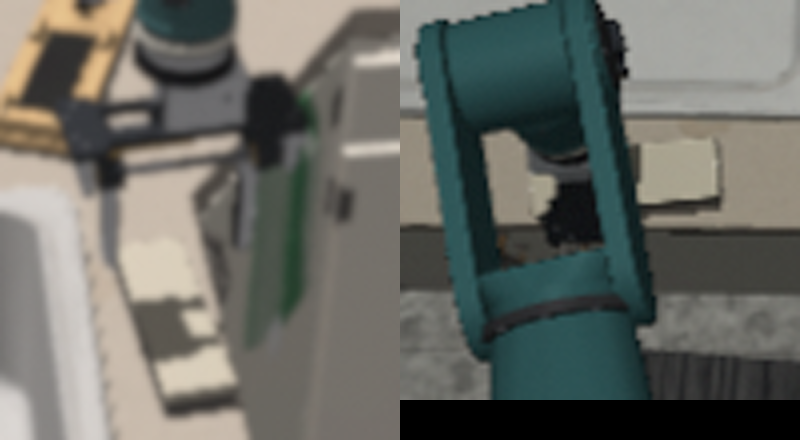

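The two fingers stand either side of the stone, the left one about (105,230) in the side crop. The alignment is good, so I descend and grip.

Emit:
creep_tool(
  increments=[
    {"aperture": 0.094,"dy": -0.001,"dz": 0.03},
    {"aperture": 0.094,"dz": 0.03},
    {"aperture": 0.094,"dz": 0.015},
    {"aperture": 0.094,"dz": 0.006},
    {"aperture": 0.094},
    {"aperture": 0.094},
    {"aperture": 0.04},
    {"aperture": 0.04},
    {"aperture": 0.04},
    {"aperture": 0.04},
    {"aperture": 0.04},
    {"aperture": 0.04},
    {"aperture": 0.04},
    {"aperture": 0.04},
  ],
)

```text
time: 4.78
tool_pos: [0.4814, 0.1776, 0.0048]
ee_rot: [3.14, 0.0, 1.677]
wrist_force: [2.8, 0.6, -0.3]
width: 0.0555
finger_force: 30.0
```

```bash
python3 go.py .4814 .1775 .005 95.9
```

```text
t 4.78 pos [0.4814 0.1776 0.0048] yaw 96.07 w 0.0555 F [ 2.8  0.6 -0.3]
d tool [-0.0001  0.     -0.0002] turn 0.003
```

Emit:
creep_tool(
  increments=[
    {"aperture": 0.04,"dz": -0.01},
    {"aperture": 0.04,"dz": -0.025},
    {"aperture": 0.04,"dz": -0.03},
    {"aperture": 0.04,"dz": -0.03},
    {"aperture": 0.04,"dz": -0.02},
    {"aperture": 0.04,"dx": -0.02,"dy": 0.0013},
    {"aperture": 0.04,"dx": -0.03,"dy": 0.002},
    {"aperture": 0.04,"dx": -0.035,"dy": 0.0023},
    {"aperture": 0.04,"dx": -0.035,"dy": 0.0023},
    {"aperture": 0.04,"dx": -0.035,"dy": 0.0023},
    {"aperture": 0.04,"dx": -0.035,"dy": 0.0023},
    {"aperture": 0.04,"dx": -0.035,"dy": 0.0023},
    {"aperture": 0.04,"dx": -0.035,"dy": 0.0023},
    {"aperture": 0.04,"dx": -0.035,"dy": 0.0023},
    {"aperture": 0.04,"dx": -0.03,"dy": 0.002},
    {"aperture": 0.04,"dx": -0.025,"dy": 0.0017,"rz": 0.05},
    {"aperture": 0.04,"rz": 0.1},
    {"aperture": 0.04,"rz": 0.1},
    {"aperture": 0.04,"rz": 0.1},
    {"aperture": 0.04,"rz": 0.1},
  ],
)

```text
time: 6.45
tool_pos: [0.5388, -0.1676, 0.1177]
ee_rot: [-3.136, -0.0, 1.221]
wrist_force: [0.0, 0.1, -5.7]
width: 0.0556
finger_force: 30.0
```

Emit:
creep_tool(
  increments=[
    {"aperture": 0.04},
    {"aperture": 0.04},
    {"aperture": 0.04},
  ],
)

```text
time: 6.7
tool_pos: [0.5398, -0.1676, 0.1187]
ee_rot: [-3.139, -0.0, 1.229]
wrist_force: [-0.1, -0.2, -5.6]
width: 0.0557
finger_force: 30.0
```

```bash
python3 go.py .5404 -.1678 .065 70.1
```

```text
t 6.70 pos [ 0.5398 -0.1676  0.1187] yaw 70.42 w 0.0557 F [-0.1 -0.2 -5.6]
d tool [0.     0.0008 0.0537] turn 0.0056
```

Emit:
creep_tool(
  increments=[
    {"aperture": 0.04,"dz": 0.02,"rz": 0.005},
    {"aperture": 0.04,"dy": 0.0005,"dz": 0.025},
    {"aperture": 0.04,"dz": 0.02},
    {"aperture": 0.04,"dz": 0.009},
    {"aperture": 0.04},
    {"aperture": 0.04},
    {"aperture": 0.04},
  ],
)

```text
time: 7.28
tool_pos: [0.5422, -0.1686, 0.0472]
ee_rot: [3.139, 0.0, 1.222]
wrist_force: [0.6, -0.9, -4.8]
width: 0.0558
finger_force: 30.0
```

```bash
python3 go.py .5404 -.1678 .045 70.1
python3 - <<'E'
from bench import *
import cv2,numpy as np
for n in('side','top'): cv2.imwrite(f'pics/{n}2.png',snapshot(n)['color'])
s=cv2.resize(cv2.imread('pics/side2.png')[160:230,270:350],None,fx=5,fy=5,interpolation=cv2.INTER_CUBIC)
t=cv2.resize(cv2.imread('pics/top2.png')[160:250,305:405],None,fx=4,fy=4,interpolation=cv2.INTER_CUBIC)
c=np.zeros((400,800,3),np.uint8); c[:350,:400]=s; c[:360,400:]=t; cv2.imwrite('pics/c2.png',c)
E
```

```text
t 7.28 pos [ 0.5422 -0.1686  0.0472] yaw 70.03 w 0.0558 F [ 0.6 -0.9 -4.8]
d tool [ 0.0002 -0.002   0.0022] turn -0.0012
```

View pics/c2.png

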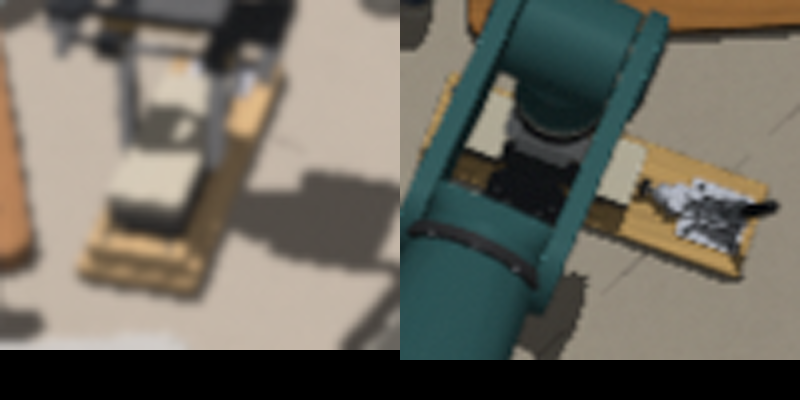

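The stone is seen hovering over the mat in both views: in the side crop its end-stop end is at (155,195), and in the top crop its clamp end is at (622,170). Now I'll measure its edges with the same profile method.

```bash
cat > p2.py <<'E'
from prof import *
import sys
k=sys.argv[1]; z=float(sys.argv[2]); O=np.array([.5415,-.1660])
it=cv2.imread(f'pics/top{k}.png'); is_=cv2.imread(f'pics/side{k}.png')
r=lambda p:[int(v) for v in p]
for xs in((-.085,-.08),(-.08,-.075),(-.075,-.07)):
  for c in 'gs':
    t,p=prof('top',it,O,-.06,.06,ey,np.arange(xs[0],xs[1]+.001,.0025),z,c); print('top across -60..60/2',xs,c,r(p[::2]))
t,p=prof('top',it,O,-.12,-.05,ex,np.arange(-.01,.016,.005),z,'g'); print('top along from -120/2',r(p[::2]))
for xs in((.05,.055),(.065,.07)):
  t,p=prof('side',is_,O,-.06,.06,ey,np.arange(xs[0],xs[1]+.001,.0025),z,'g'); print('side across',xs,r(p[::2]))
t,p=prof('side',is_,O,.05,.14,ex,np.arange(-.01,.011,.005),z,'g'); print('side along from 50/2',r(p[::2]))
E
python3 p2.py 2 .0695
```

```text
top across -60..60/2 (-0.085, -0.08) g [139, 139, 140, 139, 139, 139, 139, 139, 140, 140, 140, 138, 135, 134, 136, 143, 151, 160, 164, 166, 167, 167, 166, 166, 169, 171, 170, 167, 164, 164, 165, 165, 161, 161, 163, 164, 166, 164, 161, 162, 163, 163, 155, 119, 66, 46, 49, 53, 57, 59, 60, 61, 61, 61, 63, 65, 64, 62, 59, 64]
top across -60..60/2 (-0.085, -0.08) s [38, 39, 39, 39, 38, 38, 38, 38, 39, 40, 41, 45, 58, 81, 98, 91, 68, 47, 40, 38, 37, 37, 39, 40, 39, 36, 33, 35, 37, 37, 37, 35, 36, 36, 37, 38, 38, 38, 39, 39, 38, 38, 37, 41, 49, 72, 101, 118, 125, 124, 123, 124, 124, 123, 123, 123, 119, 105, 79, 51]
top across -60..60/2 (-0.08, -0.075) g [139, 139, 139, 139, 139, 139, 139, 139, 139, 139, 138, 135, 131, 130, 137, 148, 159, 167, 168, 168, 168, 168, 168, 168, 168, 168, 168, 168, 167, 167, 167, 167, 167, 167, 167, 168, 168, 168, 168, 168, 167, 163, 149, 114, 67, 42, 43, 51, 56, 58, 59, 59, 60, 61, 62, 62, 61, 60, 57, 61]
top across -60..60/2 (-0.08, -0.075) s [38, 38, 38, 38, 38, 38, 38, 38, 39, 40, 40, 44, 59, 80, 96, 87, 59, 40, 35, 35, 35, 35, 36, 37, 37, 37, 36, 36, 35, 34, 
[... 1098 characters left out ...]
203, 203, 203, 203, 203, 203, 203, 203, 203, 203, 203, 203, 202, 201, 198, 192, 181, 162, 138, 111, 84, 66, 54, 54, 57, 64, 71, 74, 77, 79, 81, 82, 82]
side across (0.065, 0.07) [185, 185, 186, 186, 185, 185, 186, 186, 186, 186, 186, 185, 185, 185, 186, 188, 190, 194, 197, 200, 201, 201, 202, 202, 202, 202, 203, 203, 203, 203, 203, 202, 202, 202, 202, 202, 201, 202, 202, 203, 203, 200, 194, 183, 164, 139, 110, 81, 62, 49, 50, 54, 62, 69, 74, 78, 80, 82, 82, 82]
side along from 50/2 [203, 203, 203, 203, 203, 203, 203, 202, 202, 202, 202, 201, 199, 196, 191, 184, 175, 164, 150, 136, 122, 109, 98, 88, 80, 72, 66, 60, 56, 53, 51, 51, 51, 53, 57, 63, 73, 84, 98, 114, 130, 144, 155, 163, 167, 167]
```

Emit:
creep_tool(
  increments=[
    {"aperture": 0.04,"dx": 0.002},
    {"aperture": 0.04,"dz": 0.004},
    {"aperture": 0.04,"dz": 0.002},
    {"aperture": 0.04,"dz": 0.002},
    {"aperture": 0.04},
    {"aperture": 0.04},
  ],
)

```text
time: 7.88
tool_pos: [0.5414, -0.1662, 0.0371]
ee_rot: [-3.141, 0.0, 1.222]
wrist_force: [0.3, -0.3, -5.1]
width: 0.0558
finger_force: 30.0
```

Emit:
creep_tool(
  increments=[
    {"aperture": 0.04,"dz": 0.002},
    {"aperture": 0.04,"dz": 0.002},
    {"aperture": 0.04,"dz": 0.002},
    {"aperture": 0.04},
    {"aperture": 0.04},
  ],
)

```text
time: 8.3
tool_pos: [0.542, -0.1665, 0.0314]
ee_rot: [3.141, 0.0, 1.222]
wrist_force: [1.2, -0.3, -5.0]
width: 0.0555
finger_force: 30.0
```

```bash
python3 go.py .5404 -.1678 .027 70.1
```

```text
t 8.30 pos [ 0.542  -0.1665  0.0314] yaw 70.01 w 0.0555 F [ 1.2 -0.3 -5. ]
d tool [-0.0018 -0.001   0.0044] turn -0.0016
```

Emit:
creep_tool(
  increments=[
    {"aperture": 0.04,"dz": 0.0015},
    {"aperture": 0.04,"dz": 0.0015},
    {"aperture": 0.04},
    {"aperture": 0.04},
  ],
)

```text
time: 8.63
tool_pos: [0.542, -0.1665, 0.0284]
ee_rot: [3.141, 0.0, 1.222]
wrist_force: [1.9, -0.2, -6.4]
width: 0.0558
finger_force: 30.0
```

Emit:
creep_tool(
  increments=[
    {"aperture": 0.04,"dz": 0.001},
    {"aperture": 0.04,"dz": 0.0005},
    {"aperture": 0.04},
    {"aperture": 0.04},
  ],
)

```text
time: 8.97
tool_pos: [0.542, -0.1665, 0.0272]
ee_rot: [3.141, 0.0, 1.222]
wrist_force: [2.1, -0.1, -5.3]
width: 0.0558
finger_force: 30.0
```

Emit:
creep_tool(
  increments=[
    {"aperture": 0.04,"dz": 0.0005},
    {"aperture": 0.04},
    {"aperture": 0.04},
  ],
)

```text
time: 9.22
tool_pos: [0.542, -0.1665, 0.0268]
ee_rot: [3.141, 0.0, 1.222]
wrist_force: [2.6, -1.0, -3.6]
width: 0.0556
finger_force: 30.0
```

Emit:
creep_tool(
  increments=[
    {"aperture": 0.04,"dz": 0.0005},
    {"aperture": 0.04},
    {"aperture": 0.04},
  ],
)

```text
time: 9.47
tool_pos: [0.542, -0.1665, 0.0268]
ee_rot: [3.141, 0.0, 1.222]
wrist_force: [0.3, 0.6, 1.2]
width: 0.0558
finger_force: 30.0
```

Emit:
creep_tool(
  increments=[
    {"aperture": 0.04,"dz": 0.0005},
    {"aperture": 0.04},
    {"aperture": 0.04},
  ],
)

```text
time: 9.72
tool_pos: [0.5421, -0.1665, 0.0268]
ee_rot: [3.14, 0.0, 1.222]
wrist_force: [-1.6, 0.4, 5.0]
width: 0.0561
finger_force: 30.0
```

Emit:
creep_tool(
  increments=[
    {"aperture": 0.075},
    {"aperture": 0.075},
    {"aperture": 0.075},
    {"aperture": 0.075},
    {"aperture": 0.075,"dz": -0.01},
    {"aperture": 0.075,"dz": -0.03},
    {"aperture": 0.075,"dz": -0.04},
    {"aperture": 0.075,"dz": -0.04},
    {"aperture": 0.075,"dz": -0.04},
    {"aperture": 0.075,"dz": -0.035},
    {"aperture": 0.075,"dx": -0.02},
    {"aperture": 0.075,"dx": -0.03,"dy": 0.02},
    {"aperture": 0.075,"dy": 0.035},
    {"aperture": 0.075,"dy": 0.035},
    {"aperture": 0.075,"dy": 0.035},
    {"aperture": 0.02,"dy": 0.035},
    {"aperture": 0,"dy": 0.035},
    {"aperture": 0},
  ],
)

```text
time: 11.22
tool_pos: [0.7121, -0.2819, 0.2119]
ee_rot: [-3.135, -0.001, 1.222]
wrist_force: [0.3, 0.3, -2.8]
width: 0.0584
finger_force: 0.0
```

```bash
python3 go.py .46 -.36 .17 70.1
python3 - <<'E'
from bench import *
import cv2,numpy as np
for n in('side','top'): cv2.imwrite(f'pics/{n}3.png',snapshot(n)['color'])
s=cv2.resize(cv2.imread('pics/side3.png')[130:220,270:350],None,fx=5,fy=5,interpolation=cv2.INTER_CUBIC)
t=cv2.resize(cv2.imread('pics/top3.png')[160:250,305:405],None,fx=4,fy=4,interpolation=cv2.INTER_CUBIC)
c=np.zeros((450,800,3),np.uint8); c[:450,:400]=s; c[:360,400:]=t; cv2.imwrite('pics/c3.png',c)
E
```

```text
t 11.22 pos [ 0.7121 -0.2819  0.2119] yaw 70.00 w 0.0584 F [ 0.3  0.3 -2.8]
d tool [-0.1597 -0.2099  0.0431] turn -0.0017
```

View pics/c3.png

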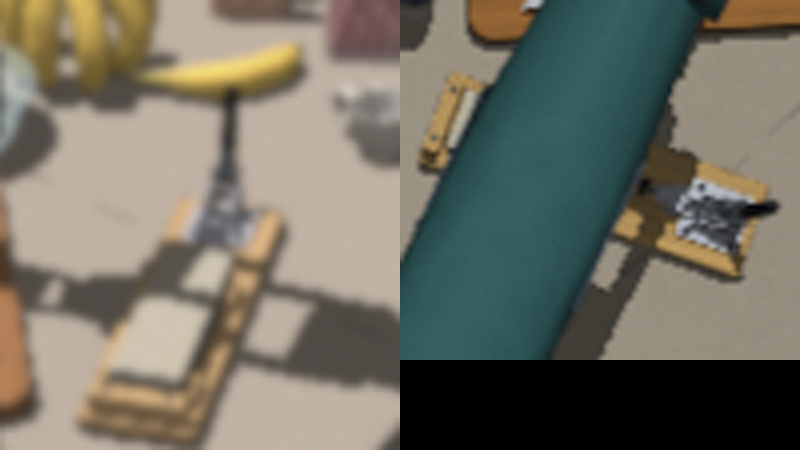

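```bash
python3 - <<'E'
from prof import *
P=np.array([.480,-.3347,.044]); ez=np.array([0,0,1.])
for n,p in(('top',(398.3,211.3)),('top',(399.3,211)),('side',(315.8,148.5)),('side',(315.8,149.5))):
    c,d=ray(n,p); N=np.array([*ey,0]); q=c+d*((P-c)@N)/(d@N); v=q-P
    print(n,p,q.round(4),'x',round(v[:2]@ex,4),'z',round(v[2],4))
# predicted tip pixels per angle
for a in range(40,100,10):
    q=P+.095*np.array([*(-np.cos(np.deg2rad(a))*ex),np.sin(np.deg2rad(a))]); print(a,proj('top',q).round(1),proj('side',q).round(1))
print('pivot px',proj('top',P),proj('side',P))
E
```

```text
top (398.3, 211.3) [ 0.4726 -0.3551  0.1436] x -0.0217 z 0.0996
top (399.3, 211) [ 0.472  -0.3568  0.1525] x -0.0235 z 0.1085
side (315.8, 148.5) [ 0.4733 -0.3533  0.1251] x -0.0198 z 0.0811
side (315.8, 149.5) [ 0.4732 -0.3535  0.1204] x -0.0199 z 0.0764
40 [410.4 218.5] [318.6 146.7]
50 [407.9 216.7] [318.  145.5]
60 [404.6 214.9] [317.3 145.1]
70 [400.8 213. ] [316.5 145.3]
80 [396.5 211.1] [315.6 146.2]
90 [391.9 209.3] [314.7 147.8]
pivot px [387.47818249 214.31589715] [314.55526291 167.82797379]
```

The stone lies in the holder with a small gap to the end stop. The handle tip is at side crop (231,92) and top crop (775,207), which puts the handle at about 75° from level. I now bring the closed fingers in front of it.

Emit:
creep_tool(
  increments=[
    {"aperture": 0,"dx": -0.019,"dy": -0.033},
    {"aperture": 0,"dx": -0.019,"dy": -0.033},
    {"aperture": 0,"dx": -0.019,"dy": -0.033},
    {"aperture": 0,"dx": -0.019,"dy": -0.033},
    {"aperture": 0,"dx": -0.019,"dy": -0.033},
    {"aperture": 0,"dx": -0.019,"dy": -0.035},
    {"aperture": 0},
    {"aperture": 0},
    {"aperture": 0},
  ],
)

```text
time: 12.07
tool_pos: [0.4807, -0.3182, 0.2229]
ee_rot: [3.137, 0.001, 1.222]
wrist_force: [0.0, 0.0, 0.3]
width: 0.0004
finger_force: 0.0
```

```bash
python3 go.py .4851 -.3206 .1085 70
```

```text
t 12.07 pos [ 0.4807 -0.3182  0.2229] yaw 69.99 w 0.0004 F [0.  0.  0.3]
d tool [-0.0006  0.0045  0.1144] turn -0.0001
```

Emit:
creep_tool(
  increments=[
    {"aperture": 0,"dy": 0.004,"dz": 0.03},
    {"aperture": 0,"dz": 0.03},
    {"aperture": 0,"dz": 0.03},
    {"aperture": 0,"dz": 0.023},
    {"aperture": 0},
    {"aperture": 0},
    {"aperture": 0},
  ],
)

```text
time: 12.65
tool_pos: [0.4863, -0.3205, 0.1096]
ee_rot: [3.138, 0.001, 1.223]
wrist_force: [0.2, 1.0, -0.3]
width: 0.0005
finger_force: 0.0
```

```bash
python3 go.py .4851 -.3206 .1085 70
python3 - <<'E'
from bench import *
import cv2,numpy as np
for n in('side','top'): cv2.imwrite(f'pics/{n}4.png',snapshot(n)['color'])
s=cv2.resize(cv2.imread('pics/side4.png')[110:220,270:350],None,fx=5,fy=5,interpolation=cv2.INTER_CUBIC)
t=cv2.resize(cv2.imread('pics/top4.png')[160:250,305:405],None,fx=4,fy=4,interpolation=cv2.INTER_CUBIC)
c=np.zeros((550,800,3),np.uint8); c[:550,:400]=s; c[:360,400:]=t; cv2.imwrite('pics/c4.png',c)
E
```

```text
t 12.65 pos [ 0.4863 -0.3205  0.1096] yaw 70.06 w 0.0005 F [ 0.2  1.  -0.3]
d tool [-0.0006 -0.0011  0.0011] turn 0.0011
```

View pics/c4.png

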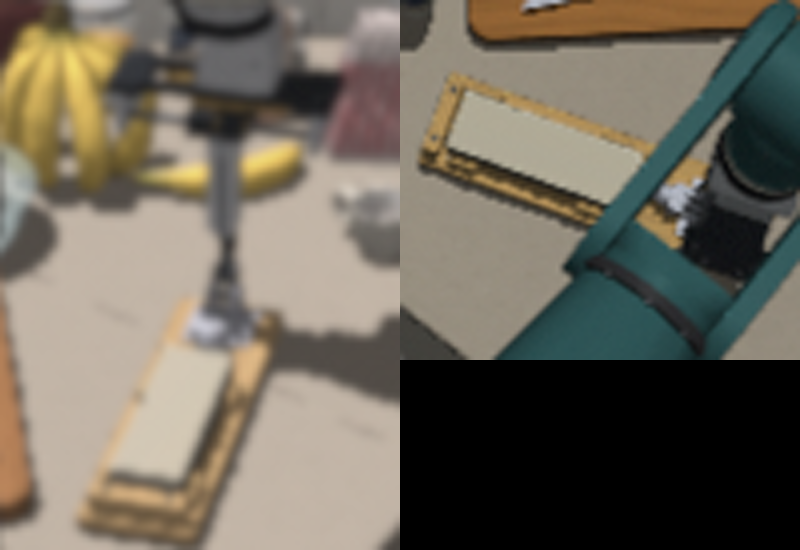

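The stone is seated squarely (side crop 170,415), and the closed fingers stand straight in front of the handle (side crop 225,235). Now I push along the arc.

Emit:
creep_tool(
  increments=[
    {"aperture": 0,"dx": -0.004},
    {"aperture": 0,"dx": -0.004},
    {"aperture": 0,"dx": -0.004},
    {"aperture": 0,"dx": -0.003},
    {"aperture": 0},
  ],
)

```text
time: 13.17
tool_pos: [0.4793, -0.3351, 0.1077]
ee_rot: [3.141, 0.0, 1.221]
wrist_force: [-0.4, 0.5, 0.2]
width: 0.0005
finger_force: 0.1
```

Emit:
creep_tool(
  increments=[
    {"aperture": 0,"dx": -0.003},
    {"aperture": 0,"dx": -0.003},
    {"aperture": 0,"dx": -0.003,"dz": 0.001},
    {"aperture": 0},
  ],
)

```text
time: 13.5
tool_pos: [0.476, -0.3432, 0.1061]
ee_rot: [-3.141, 0.0, 1.221]
wrist_force: [0.0, 0.6, 0.1]
width: 0.0006
finger_force: 0.1
```

Emit:
creep_tool(
  increments=[
    {"aperture": 0,"dx": -0.003,"dz": 0.001},
    {"aperture": 0,"dx": -0.003,"dz": 0.001},
    {"aperture": 0,"dx": -0.003,"dz": 0.001},
    {"aperture": 0},
  ],
)

```text
time: 13.83
tool_pos: [0.4731, -0.3514, 0.1031]
ee_rot: [-3.141, -0.0, 1.221]
wrist_force: [1.0, 0.3, 0.3]
width: 0.0005
finger_force: 0.2
```

Emit:
creep_tool(
  increments=[
    {"aperture": 0,"dx": -0.0035,"dz": 0.0018},
    {"aperture": 0,"dx": -0.0035,"dz": 0.002},
    {"aperture": 0,"dx": -0.003,"dz": 0.002},
    {"aperture": 0},
  ],
)

```text
time: 14.17
tool_pos: [0.4696, -0.3611, 0.0971]
ee_rot: [-3.141, 0.0, 1.221]
wrist_force: [0.2, 0.0, 0.7]
width: 0.0002
finger_force: 0.2
```

Emit:
creep_tool(
  increments=[
    {"aperture": 0,"dx": -0.003,"dz": 0.0022},
    {"aperture": 0,"dx": -0.003,"dz": 0.0022},
    {"aperture": 0,"dx": -0.003,"dz": 0.0025},
    {"aperture": 0},
  ],
)

```text
time: 14.5
tool_pos: [0.4666, -0.3693, 0.0902]
ee_rot: [-3.141, -0.0, 1.221]
wrist_force: [0.2, 0.4, 0.4]
width: 0.0003
finger_force: 0.5
```

Emit:
creep_tool(
  increments=[
    {"aperture": 0,"dx": -0.002,"dz": 0.002},
    {"aperture": 0,"dx": -0.002,"dz": 0.0022},
    {"aperture": 0},
  ],
)

```text
time: 14.75
tool_pos: [0.4656, -0.3726, 0.0864]
ee_rot: [-3.142, -0.001, 1.222]
wrist_force: [-0.4, 1.8, 1.8]
width: 0.0004
finger_force: 1.4
```

```bash
python3 go.py .480 -.3347 .044 70
```

```text
t 14.75 pos [ 0.4656 -0.3726  0.0864] yaw 70.00 w 0.0004 F [-0.4  1.8  1.8]
d tool [0.0405 0.0006 0.0424] turn 0.0
```

Emit:
creep_tool(
  increments=[
    {"aperture": 0,"dx": -0.0014,"dz": 0.0017},
    {"aperture": 0,"dx": -0.0012,"dz": 0.0017},
    {"aperture": 0},
  ],
)

```text
time: 15.0
tool_pos: [0.4647, -0.375, 0.0831]
ee_rot: [3.141, -0.0, 1.222]
wrist_force: [0.2, 3.9, 2.0]
width: 0.0006
finger_force: 2.0
```

Emit:
creep_tool(
  increments=[
    {"aperture": 0,"dx": -0.0012,"dz": 0.0017},
    {"aperture": 0,"dx": -0.0011,"dz": 0.0018},
    {"aperture": 0},
  ],
)

```text
time: 15.25
tool_pos: [0.4639, -0.3773, 0.0794]
ee_rot: [3.142, -0.0, 1.222]
wrist_force: [1.4, 3.4, 3.4]
width: 0.0005
finger_force: 2.1
```

Emit:
creep_tool(
  increments=[
    {"aperture": 0,"dx": -0.001,"dz": 0.0018},
    {"aperture": 0,"dx": -0.001,"dz": 0.0018},
    {"aperture": 0},
  ],
)

```text
time: 15.5
tool_pos: [0.4631, -0.3794, 0.0756]
ee_rot: [-3.141, 0.0, 1.222]
wrist_force: [1.4, 3.7, 2.1]
width: 0.0006
finger_force: 1.9
```

Emit:
creep_tool(
  increments=[
    {"aperture": 0,"dx": -0.0008,"dz": 0.0018},
    {"aperture": 0,"dx": -0.0006,"dz": 0.0018},
    {"aperture": 0},
  ],
)

```text
time: 15.75
tool_pos: [0.4624, -0.381, 0.072]
ee_rot: [-3.141, 0.001, 1.222]
wrist_force: [0.7, 1.7, 1.0]
width: 0.0001
finger_force: 1.4
```

Emit:
creep_tool(
  increments=[
    {"aperture": 0,"dx": -0.0005,"dz": 0.0018},
    {"aperture": 0,"dx": -0.0005,"dz": 0.0018},
    {"aperture": 0},
  ],
)

```text
time: 16.0
tool_pos: [0.4619, -0.3822, 0.0684]
ee_rot: [-3.141, 0.001, 1.221]
wrist_force: [0.5, 1.5, 2.1]
width: 0.0009
finger_force: 0.9
```

Emit:
creep_tool(
  increments=[
    {"aperture": 0,"dx": -0.0004,"dz": 0.0018},
    {"aperture": 0},
  ],
)

```text
time: 16.17
tool_pos: [0.4618, -0.3825, 0.0667]
ee_rot: [-3.141, 0.001, 1.221]
wrist_force: [-0.0, 0.1, 2.1]
width: 0.0004
finger_force: 0.7
```

Emit:
creep_tool(
  increments=[
    {"aperture": 0,"dx": -0.0002,"dz": 0.001},
    {"aperture": 0},
  ],
)

```text
time: 16.33
tool_pos: [0.4618, -0.3826, 0.0659]
ee_rot: [-3.142, 0.001, 1.222]
wrist_force: [-0.9, -1.1, 2.1]
width: 0.0003
finger_force: 0.6
```

Emit:
creep_tool(
  increments=[
    {"aperture": 0,"dx": -0.0002,"dz": 0.001},
    {"aperture": 0},
  ],
)

```text
time: 16.5
tool_pos: [0.4618, -0.3825, 0.0648]
ee_rot: [-3.141, 0.001, 1.222]
wrist_force: [0.0, -0.3, 1.1]
width: 0.0007
finger_force: 0.5
```

Emit:
creep_tool(
  increments=[
    {"aperture": 0,"dx": -0.0002,"dz": 0.001},
    {"aperture": 0},
  ],
)

```text
time: 16.67
tool_pos: [0.4617, -0.3823, 0.0637]
ee_rot: [-3.141, -0.0, 1.222]
wrist_force: [0.5, 0.3, 0.6]
width: 0.0006
finger_force: 0.2
```

Emit:
creep_tool(
  increments=[
    {"aperture": 0,"dz": 0.0007},
    {"aperture": 0},
    {"aperture": 0},
  ],
)

```text
time: 16.92
tool_pos: [0.4619, -0.3821, 0.063]
ee_rot: [-3.141, -0.0, 1.222]
wrist_force: [-0.0, 1.4, 0.5]
width: 0.0005
finger_force: 0.0
```

Emit:
creep_tool(
  increments=[
    {"aperture": 0,"dz": 0.0007},
    {"aperture": 0},
    {"aperture": 0},
  ],
)

```text
time: 17.17
tool_pos: [0.462, -0.3823, 0.0625]
ee_rot: [-3.141, -0.0, 1.222]
wrist_force: [-0.6, 0.6, -0.3]
width: 0.0003
finger_force: 0.0
```

Emit:
creep_tool(
  increments=[
    {"aperture": 0,"dz": 0.0005},
    {"aperture": 0},
    {"aperture": 0},
  ],
)

```text
time: 17.42
tool_pos: [0.462, -0.3824, 0.0621]
ee_rot: [-3.142, 0.0, 1.222]
wrist_force: [-0.2, -0.0, 0.1]
width: 0.0004
finger_force: 0.0
```

Emit:
creep_tool(
  increments=[
    {"aperture": 0,"dz": 0.0007},
    {"aperture": 0},
    {"aperture": 0},
  ],
)

```text
time: 17.67
tool_pos: [0.462, -0.3824, 0.0614]
ee_rot: [-3.142, 0.0, 1.222]
wrist_force: [0.8, 0.5, -0.4]
width: 0.0004
finger_force: 0.0
```

Emit:
creep_tool(
  increments=[
    {"aperture": 0,"dz": 0.0006},
    {"aperture": 0},
    {"aperture": 0},
  ],
)

```text
time: 17.92
tool_pos: [0.4619, -0.3824, 0.0608]
ee_rot: [-3.141, 0.0, 1.222]
wrist_force: [0.1, 0.7, 0.1]
width: 0.0006
finger_force: 0.0
```

Emit:
creep_tool(
  increments=[
    {"aperture": 0,"dz": -0.01},
    {"aperture": 0,"dz": -0.03},
    {"aperture": 0,"dz": -0.04},
    {"aperture": 0,"dz": -0.04},
    {"aperture": 0,"dy": -0.035,"dz": -0.01},
    {"aperture": 0,"dy": -0.04},
    {"aperture": 0,"dy": -0.04},
    {"aperture": 0,"dy": -0.03},
    {"aperture": 0},
    {"aperture": 0},
  ],
)

```text
time: 18.75
tool_pos: [0.3252, -0.3327, 0.1923]
ee_rot: [3.139, 0.001, 1.22]
wrist_force: [-0.2, 0.0, -0.1]
width: 0.0002
finger_force: 0.0
```

```bash
python3 - <<'E'
from bench import *
import cv2,numpy as np
for n in('side','top'): cv2.imwrite(f'pics/{n}5.png',snapshot(n)['color'])
s=cv2.resize(cv2.imread('pics/side5.png')[110:220,270:350],None,fx=5,fy=5,interpolation=cv2.INTER_CUBIC)
t=cv2.resize(cv2.imread('pics/top5.png')[150:250,310:410],None,fx=4,fy=4,interpolation=cv2.INTER_CUBIC)
c=np.zeros((550,800,3),np.uint8); c[:550,:400]=s; c[:400,400:]=t; cv2.imwrite('pics/c5.png',c)
E
```

```text
(no output)
```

View pics/c5.png

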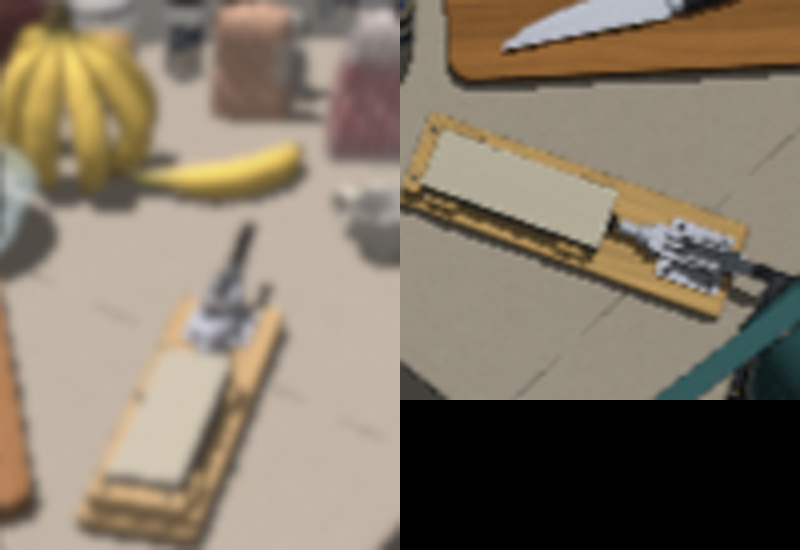

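The handle is down (grip at side crop 245,240) and the nose touches the stone at top crop (612,222). Now I check that it stays there and that the stone is home.

Emit:
creep_tool(
  increments=[
    {"aperture": 0},
    {"aperture": 0},
    {"aperture": 0},
    {"aperture": 0},
    {"aperture": 0},
    {"aperture": 0},
  ],
  lines="1,1",
)

```text
time: 19.35
```

```bash
python3 - <<'E'
from prof import *
from bench import snapshot
im=snapshot('side')['color']; d=cv2.absdiff(im,cv2.imread('pics/side5.png'))[140:180,300:335]; print('max change',d.max())
P=np.array([.480,-.3347,.044])
for a in range(-5,26,5): print(a,proj('side',P+.095*np.array([*(-np.cos(np.deg2rad(a))*ex),np.sin(np.deg2rad(a))])).round(1))
it=snapshot('top')['color']; O=np.array([.5415,-.1660])
r=lambda p:[int(v) for v in p]
t,p=prof('top',it,O,-.1,-.06,ex,np.arange(.012,.021,.004),.05,'g'); print('clamp end from -100/1',r(p))
t,p=prof('top',it,O,.07,.1,ex,np.arange(-.015,.016,.005),.05,'g'); print('stop end from 70/1',r(p))
for x in(-.06,.0,.06):
  t,p=prof('top',it,O,-.04,.04,ey,np.arange(x-.005,x+.006,.005),.05,'g'); print('across',x,r(p[::2]))
E
```

```text
max change 2
-5 [319.6 158.3]
0 [319.6 156.6]
5 [319.6 155. ]
10 [319.6 153.4]
15 [319.5 152. ]
20 [319.4 150.7]
25 [319.3 149.5]
clamp end from -100/1 [102, 101, 99, 96, 94, 93, 93, 94, 95, 97, 98, 98, 98, 95, 94, 95, 99, 107, 117, 130, 143, 155, 163, 168, 171, 171, 171, 171, 171, 171, 171, 171, 171, 171, 171, 171, 171, 171, 171, 171, 171]
stop end from 70/1 [170, 170, 170, 170, 170, 170, 170, 170, 170, 170, 170, 170, 170, 170, 168, 164, 159, 154, 150, 146, 143, 143, 144, 146, 148, 148, 148, 148, 147, 146]
across -0.06 [132, 131, 136, 140, 140, 138, 139, 153, 168, 171, 171, 171, 170, 171, 171, 171, 171, 171, 171, 171, 171, 170, 170, 170, 170, 170, 170, 170, 171, 171, 171, 170, 164, 147, 110, 68, 63, 88, 111, 115]
across 0.0 [142, 145, 149, 149, 149, 152, 158, 167, 172, 172, 171, 171, 171, 171, 171, 171, 171, 171, 170, 170, 170, 170, 169, 169, 170, 170, 169, 169, 170, 170, 170, 169, 160, 142, 98, 53, 43, 49, 56, 63]
across 0.06 [141, 138, 135, 136, 136, 135, 140, 152, 166, 171, 171, 171, 170, 171, 171, 171, 171, 171, 170, 170, 170, 170, 170, 170, 170, 170, 170, 169, 169, 170, 170, 170, 165, 146, 103, 62, 59, 77, 99, 108]
```

```bash
python3 -c "
from bench import *
print(close_job())"
```

```text
the job is handed in; nothing more can be done
None
```

The whetstone lies flat on the mat, pushed home against the end stop. The clamp handle went past its over-centre point and stays down with nothing touching it. I handed the job in at about 19.5 s of the 72 s; no verdict came back.

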